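# Return the honing steel to its slanted stand

## Task

Put the honing steel away in its slanted stand: swing the stand's cover well open by its red knob, take the honing steel from the draining caddy, and slide its shaft through both eyelets of the stand until its collar rests on the upper plate. Let go of it there with the cover left open, and leave the spatula and all the other things where they are.

Things in the scene. Friction and masses are not known exactly. Their poses are not given: they have to be found in the camera images.
- honing_steel: Honing steel (short sharpening rod), loose, 0.13-0.25 kg. Origin: centre of its collar's underside; +z up the handle, -z down the shaft. Shaft: round, 12 mm diameter, 90 mm long. Collar: 32 mm diameter, z 0 to 6 mm. Handle: black, 24x24 mm square, flats facing own x and y, z 6 to 91 mm. Starts upright in either caddy hole, hanging by its collar, turned a little.
- steel_tip (a point): Tip of the honing steel's shaft, 90 mm from the body's origin along its -z; the last 12 mm taper to 6 mm diameter.
- holder_frame: Slanted wooden frame of the stand, fixed. Origin: centre of the upper eyelet's mouth, about 115 mm over the worktop. z: common axis of both eyelets, pointing out of the mouth, 30 degrees from vertical, leaning to the robot; y level; x climbs the slope away from the robot. Upper plate 70 (x) x 124 (y) x 12 mm thick, its top at z = 0, 16 mm hole, chamfered 2 mm.
- lower_eyelet (a point): Centre of the lower eyelet's mouth, 55 mm below the upper one on the same axis: 16 mm hole, chamfered 2 mm, in a 40x80x10 mm plate between the two cheeks (12 mm thick, at the frame's y = -40 and +40 mm). Below it is free space for the shaft.
- holder: Dark wooden foot of the stand, fixed, 170x130x20 mm. Origin: on the worktop; the upper eyelet's mouth is at own x -30 mm, z 115 mm.
- cover (a joint): Angle of the stand's flat steel cover (rad): 0 over the upper eyelet, 1.57 fully open (stop); starts at 0 to 0.3. Pivots about the frame's z at frame x 0, y +46 mm; 36 mm wide, its top 5 mm over the upper plate. At angle q the knob is at frame x = 46 sin(q), y = 46 - 46 cos(q) mm: it opens up the slope. Stays where left; about 1 N at the knob moves it.
- cover_knob (a point): Centre of the top of the cover's red round knob: 15 mm diameter (18 at its ends), 5 to 33 mm above the upper plate along the frame's z.
- caddy: Steel draining caddy, fixed, 80 (x) x 180 (y) x 100 mm high. Origin: centre of its underside. Its top plate (upper face at 100 mm) has two 18 mm holes at own y = -50 and +50 mm; one holds the honing steel, the other the spatula.
- spatula: Spatula with green blade up (46 mm wide, 10 mm thick, top 58 mm above the caddy), wooden stem down in the other caddy hole. Origin: underside of its wooden collar, at the caddy's top.
- mug: Bystander, loose: white patterned mug 92x123x95 mm. Origin: centre of its underside (as it stands).
- tin: Bystander, loose: low round tin 86 mm across, 40 mm high. Origin: centre of its underside (as it stands).
- spice_jar: Bystander, loose: small spice jar 41x41x105 mm. Origin: centre of its underside (as it stands).
- green_bottle: Bystander, loose: green sauce bottle 46x81x208 mm. Origin: centre of its underside (as it stands).
- white_bottle: Bystander, loose: white sauce bottle 50x83x175 mm. Origin: centre of its underside (as it stands).
- lemon: Bystander, loose: lemon 78x55x56 mm, lying on the worktop.
Mind the look-alikes: they are no part of the job. There is more than one size of the honing_steel; the one meant has the size given above.

How it is judged:
On the way, in this order (a step that is already met when the one before it is completed fails the run):
1. the cover is swung open (joint above 1.1 rad) (value of joint cover above 1.1 rad), for 0.2 s.
2. the tip of the steel has passed the upper eyelet (x of steel_tip in the frame of holder_frame between -0.008 and 0.008 m and y of steel_tip in the frame of holder_frame between -0.008 and 0.008 m and z of steel_tip in the frame of holder_frame below -0.02 m), for 0.1 s.
At the end, for the whole second after the job is handed in: The honing steel is in the stand through both eyelets, its collar's underside centre within 8 mm of the upper eyelet's mouth, its axis within 0.1 rad of the eyelets' axis, its tip at least 84 mm below the mouth, at rest; the cover is still open (above 1.1 rad) (distance between honing_steel and holder_frame below 0.008 m and angle between the z axis of honing_steel and the z axis of holder_frame, either way round below 0.1 rad and z of steel_tip in the frame of holder_frame below -0.084 m and value of joint cover above 1.1 rad and linear speed of honing_steel below 0.02 m/s); the robot touches nothing.
It fails at once if the spatula is moved by more than 40 mm (distance of spatula from where it was at the start of the episode above 0.04 m).
It fails at once if a bystander (mug, tin, spice jar, bottle or lemon) is moved by more than 40 mm (distance of any of mug, tin, spice_jar, green_bottle, white_bottle, lemon from where it was at the start of the episode above 0.04 m).
It also fails if it takes over 61 s, if anything falls off the work surface, if the arm or the gripper's body presses on something with over 40 N, if the wrist force passes 120 N, or if a joint passes its speed limit or range.

## Robot

A 7-joint arm with a two-finger parallel gripper is mounted at the origin on a cart in front of the work surface, level with it; the furniture and walls round the work are solid. World frame = base frame: x ahead of the robot, y to its left, z up, the work surface at z = 0. Lengths are in m, angles in rad, forces in N, time in s.
With the tool pointing down it reaches from about 0.425 to 0.925 m from the base axis. Payload 6.8 kg.
Tool frame: the origin (TCP) lies at the very end of the fingers, on their centre line; the grasp point (between the pads) lies 19 mm behind it; z points along the fingers, y is the line along which they close (so a half turn about z gives the same grasp; the last joint's range is limited). The gripper opens to 85 mm and grips with 20 to 120 N. Pads are 22 mm wide; open, the fingers measure 114 mm over their backs; the gripper's body (76 mm by 85 mm) begins 54 mm behind the grasp point. The pads swing forward as they close: fully open they stand 13 mm farther back than shut.
Start: joints at [-1.417, 0.477, 0.022, 1.555, -0.011, 1.109, -0.083], TCP at [0.175, 0.652, 0.231] pointing down, gripper open.
Joint ranges: [-2.96, 2.96], [-0.34, 2.1], [-1.41, 1.46], [0.24, 2.44], [-1.37, 4.51], [0.17, 1.92], [-2.96, 2.96]. Speed limits (rad/s): [2.39, 2.39, 3.14, 3.14, 3.14, 3.14, 3.14].

## Interface

Orientations are given as a unit quaternion [w, x, y, z].
In Python, from station import get_obs, read_camera, hand_in gives the robot as it stands.
- The arm moves only by the tool arm_command, never from a script. Its argument "commands" is one flat list of numbers, 7 for each row, row after row: the shift along the tool's x, y, z in m, then the turn, a rotation vector about the tool's x, y, z in degrees, then the opening, from 0 (shut) to 1 (fully open). In form: [tx, ty, tz, rx, ry, rz, fingers, tx, ty, tz, rx, ry, rz, fingers, ...]. A call has 1 to 8 rows; each row is the pose to reach, as a shift and turn from the pose commanded when the call began, along the tool's axes at that moment; what a row does not reach only later rows make up. A row lasts 1/10 s, in which the tool goes at most 50 mm and 8.59 degrees, less where a joint would pass 70% of its speed; a pose out of reach is approached as far as the arm can. A call with a gripper value outside its range is refused whole. The fingers move at their own pace and stop on an object; "force" is the grip in N (left out, the last holds). Time passes only in rows, so rows that repeat a pose let the fingers close. It gives the time, the measured TCP pose, the force, the opening and the grip force at its end, in the units of the state.
- get_obs(): the state, without advancing time (a new reading comes with each control period).
- read_camera(name): name is "side" or "top"; returns a dict with "img" (420x560x3 uint8, red, green, blue), "camera_matrix" (3x3 intrinsics, pixels), "pose" (4x4, takes a point from camera to world coordinates). Camera axes: x right, y down, z forward; pixel columns grow to the right and rows downward; lengths in m; the calibration is good to about 2 mm. A picture is of the moment at which its call begins. There is no depth.
- hand_in(): hands the job in; it is judged then, once.
The state is a dict: "t": time; "q": joint angles; "joint_vel": joint speeds; "joint_torque": joint torques, N m; "eef_pos": TCP position; "tool_rot": TCP orientation; "contact_force": force on the tool from outside, world axes, zero at the start; "torque": the same for the moment, N m; "gripper_width": opening from 0.0 (shut) to 1.0 (fully open); "grasp_force": force on a finger pad.
Only numpy, scipy, OpenCV 4.12 (cv2) and the standard library are available. Lean on these libraries where they do the work, as an engineer would, in place of code of your own. Each camera call takes 0.05 s, during which the arm holds its last target. There are 200 camera calls.

## Working session

There is one attempt and no reset: what is moved stays moved. The work goes in short steps, Python scripts to look and compute and a tool call to move; the robot and the scene stay as the last step left them, time stands still between calls to the robot, and variables do not carry over. Pictures are saved under pics/ and viewed, at most 11 in all, crops included, and the job is handed in when it is done.

Besides the shell and the picture viewer there is one more tool, called after "Request:" as name(argument=value, ...) on one line, values as JSON. arm_command: Moves the arm, as the interface text tells. Its arguments: {"type":"object","properties":{"commands":{"type":"array","items":{"type":"number"}},"force":{"type":"number"}},"required":["commands"]}

```bash
mkdir -p pics; python3 - <<'E'
from station import *
import cv2,numpy as np
np.set_printoptions(precision=4,suppress=True)
o=get_obs();print(o['t'],o['eef_pos'],o['tool_rot'])
for n in('side','top'):
    c=read_camera(n);cv2.imwrite(f'pics/{n}0.png',c['img'][...,::-1]);print(n,c['camera_matrix'],c['pose'])
E
```

```text
0.0 [0.1746 0.6514 0.2303] [-0.      0.1305  0.9914 -0.0009]
side [[523.0101   0.     284.8464]
 [  0.     523.0101 209.6658]
 [  0.       0.       1.    ]] [[-0.8644 -0.2383  0.4427 -0.0241]
 [-0.5027  0.4036 -0.7644  1.1084]
 [ 0.0035 -0.8833 -0.4687  0.7434]
 [ 0.      0.      0.      1.    ]]
top [[492.8895   0.     276.7212]
 [  0.     492.8895 210.2415]
 [  0.       0.       1.    ]] [[ 0.0146 -0.9795  0.2007  0.2918]
 [-0.9999 -0.0134  0.0073  0.0458]
 [-0.0045 -0.2008 -0.9796  1.5244]
 [ 0.      0.      0.      1.    ]]
```

View pics/side0.png

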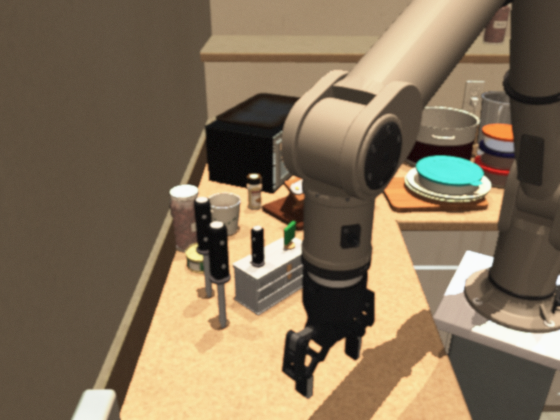

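View pics/top0.png

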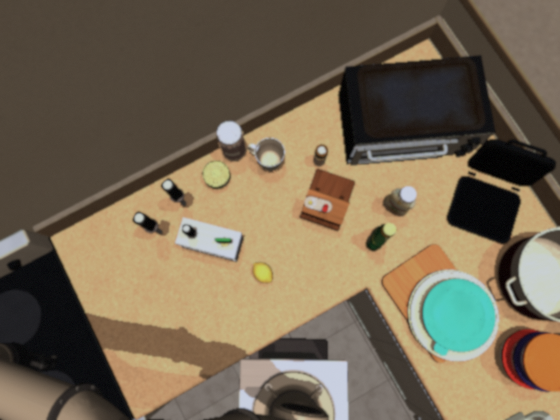

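Side view: the steel candidates are the one in the caddy at (257,245) and two taller black-handled rods standing at (203,225) and (218,250). In the top view these are (190,231), (173,190) and (145,222). The short one in the caddy fits the description; the tall ones stand outside it. Top view also shows the stand at (327,200) with the red knob at about (325,208), and the spatula at (223,240). Next is a close crop.

```bash
python3 - <<'E'
import cv2,numpy as np
t=cv2.imread('pics/top0.png');s=cv2.imread('pics/side0.png')
a=cv2.resize(t[165:235,295:365],(400,400),interpolation=cv2.INTER_CUBIC)
b=cv2.resize(t[210:270,170:250],(400,300),interpolation=cv2.INTER_CUBIC)
c=cv2.resize(s[215:315,225:305],(240,300),interpolation=cv2.INTER_CUBIC)
o=np.zeros((600,800,3),np.uint8);o[:400,:400]=a;o[:300,400:]=b;o[300:,400:640]=c
cv2.imwrite('pics/crop0.png',o)
E
```

```text
(no output)
```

View pics/crop0.png

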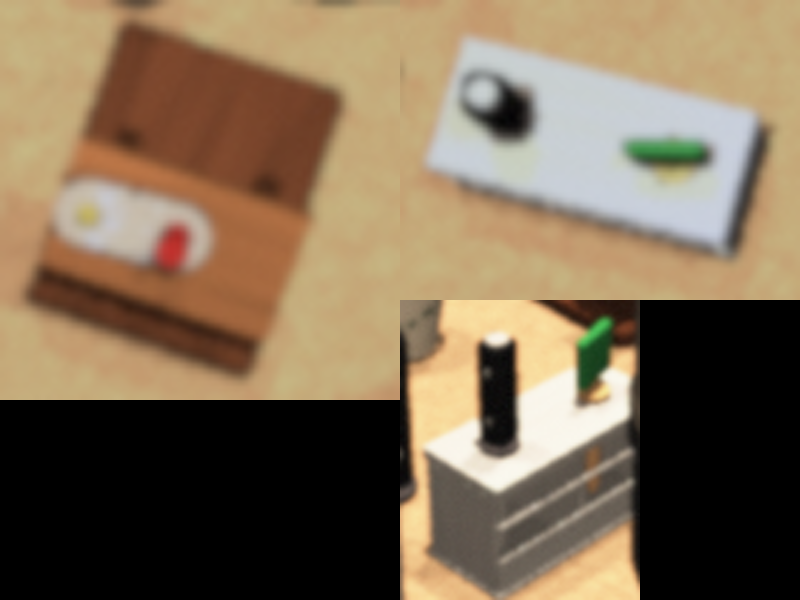

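The crop confirms it: the upright steel in the caddy's left hole is the short one, with its collar on the plate. The spatula is in the right hole. Next I fit the stand and caddy poses from the corner pixels.

```bash
cat > h.py <<'E'
import numpy as np,cv2
from scipy.optimize import least_squares
from scipy.spatial.transform import Rotation as R
np.set_printoptions(precision=4,suppress=True)
from station import *
def proj(c,P):
    p=(np.atleast_2d(P)-c['pose'][:3,3])@c['pose'][:3,:3];q=p@c['camera_matrix'].T
    return q[:,:2]/q[:,2:]
def ray(c,uv,z):
    d=c['pose'][:3,:3]@np.linalg.solve(c['camera_matrix'],[*uv,1]);o=c['pose'][:3,3]
    return o+d*(z-o[2])/d[2]
def stand(v):   # x,y,yaw of foot -> frame origin, rot
    H=R.from_euler('z',v[2]).as_matrix()
    a=np.radians(30);F=H@np.array([[np.cos(a),0,-np.sin(a)],[0,1,0],[np.sin(a),0,np.cos(a)]])
    return H,np.array([v[0],v[1],0])+H@[-.03,0,.115],F
E
python3 - <<'E'
from h import *
c=read_camera('top')
px=lambda l:np.array([(295+u/400*70,165+v/400*70) for u,v in l])-.4
foot=px([(130,25),(342,95),(247,375),(28,298)]);fl=np.array([[.085,.065,.02],[.085,-.065,.02],[-.085,-.065,.02],[-.085,.065,.02]])
pl=px([(85,138),(310,215),(255,345),(45,265)]);pp=np.array([[.035,.062,0],[.035,-.062,0],[-.035,-.062,0],[-.035,.062,0]])
pv=px([(88,213)])
for p in foot: print('foot',ray(c,p,.02))
def res(v,s=0):
    H,o,F=stand(v)
    P=np.vstack([[v[0],v[1],0]+fl@H.T,o+pp@F.T,o+F@[0,.046,.007]])
    return (proj(c,P)-np.vstack([foot,pl,pv])).ravel()
m=ray(c,foot.mean(0),.02)
s=least_squares(res,[m[0],m[1],-.3]);print('stand',s.x,'\n',s.fun.reshape(-1,2));H,o,F=stand(s.x);print('eyelet',o,'\n',F)
# knob
hsv=cv2.cvtColor(c['img'],cv2.COLOR_RGB2HSV);M=((hsv[...,0]<8)|(hsv[...,0]>172))&(hsv[...,1]>170)&(hsv[...,2]>120)
ys,xs=np.nonzero(M[195:220,310:345]);k=np.array([xs.mean()+310,ys.mean()+195]);print('knob',k,len(xs))
for q in np.arange(0,.5,.1): print(q,proj(c,o+F@[.046*np.sin(q),.046-.046*np.cos(q),.020])[0],proj(c,o+F@[.046*np.sin(q),.046-.046*np.cos(q),.033])[0])
cad=np.array([(170+(u-400)/5,210+v/5) for u,v in [(463,38),(765,115),(735,250),(428,170)]])-.4
C=np.array([ray(c,p,.1) for p in cad]);print('caddy',C,np.linalg.norm(np.diff(C,axis=0),axis=1));m=C.mean(0)
d=C[0]+C[3]-C[1]-C[2];d/=np.linalg.norm(d);print('c',m,'hole+',m+.05*d,'-',m-.05*d,'yaw',np.degrees(np.arctan2(d[1],d[0]))-90)
print('handle top',ray(c,(170+85/5-.4,210+92/5-.4),.191))
E
```

```text
foot [ 0.7353 -0.0697  0.02  ]
foot [ 0.6968 -0.1865  0.02  ]
foot [ 0.5397 -0.1325  0.02  ]
foot [ 0.5804 -0.014   0.02  ]
stand [ 0.6283 -0.0968 -0.3321] 
 [[-2.0803  1.6331]
 [-0.1047  2.8543]
 [-0.5874  4.1248]
 [-2.0467  3.5386]
 [ 0.0973 -2.2333]
 [ 1.2489 -1.6243]
 [ 2.7575 -2.8192]
 [-0.3316 -2.8143]
 [ 0.7251 -2.011 ]]
eyelet [ 0.5999 -0.0871  0.115 ] 
 [[ 0.8187  0.326  -0.4727]
 [-0.2824  0.9454  0.163 ]
 [ 0.5     0.      0.866 ]]
knob [324.8    208.2667] 15
0.0 [325.3024 206.3334] [324.9347 207.6029]
0.1 [325.7433 204.8718] [325.3791 206.1299]
0.2 [326.0296 203.3689] [325.6675 204.6152]
0.30000000000000004 [326.1577 201.8399] [325.7964 203.0741]
0.4 [326.126  200.3002] [325.764  201.5222]
caddy [[0.559  0.3345 0.1   ]
 [0.5156 0.1553 0.1   ]
 [0.4364 0.1704 0.1   ]
 [0.4805 0.3507 0.1   ]] [0.1844 0.0806 0.1856]
c [0.4979 0.2527 0.1   ] hole+ [0.5097 0.3013 0.1   ] - [0.4861 0.2041 0.1   ] yaw -13.671943568147611
handle top [0.5119 0.3023 0.191 ]
```

```bash
python3 - <<'E'
from h import *
c=read_camera('top')
px=lambda l:np.array([(295+u/400*70,165+v/400*70) for u,v in l])-.4
pl=px([(85,138),(310,215),(255,345),(45,265)]);pp=np.array([[.035,.062,0],[.035,-.062,0],[-.035,-.062,0],[-.035,.062,0]])
pv=px([(88,213)])
for hz in (0,-.02):
    def res(v):
        H,o,F=stand(v);o=o+[0,0,hz]
        return (proj(c,np.vstack([o+pp@F.T,o+F@[0,.046,.007]]))-np.vstack([pl,pv])).ravel()
    s=least_squares(res,[.62,-.1,-.33]);H,o,F=stand(s.x);o=o+[0,0,hz];print('stand',s.x,'rms',np.sqrt((s.fun**2).mean()),'eyelet',o)
    hsv=cv2.cvtColor(c['img'],cv2.COLOR_RGB2HSV);M=((hsv[...,0]<8)|(hsv[...,0]>172))&(hsv[...,1]>130)&(hsv[...,2]>110)
    ys,xs=np.nonzero(M[195:220,315:340]);k=np.array([xs.mean()+315,ys.mean()+195])
    print('knob',k,len(xs),xs.min()+315,xs.max()+315,ys.min()+195,ys.max()+195)
    f=least_squares(lambda q:(proj(c,o+F@[.046*np.sin(q[0]),.046-.046*np.cos(q[0]),.020])[0]-k),[0.1]);print('q',f.x,f.fun)
    print('foot corners',[proj(c,[s.x[0],s.x[1],0]+H@np.array(p))[0] for p in [(.085,.065,.02),(-.085,-.065,.02)]])
np.save('stand.npy',s.x)
E
```

```text
stand [ 0.6212 -0.0945 -0.3436] rms 0.8211625449949742 eyelet [ 0.593  -0.0844  0.115 ]
knob [324.6897 208.4138] 29 322 327 205 212
q [0.0236] [-0.2253 -0.0774]
foot corners [array([314.8918, 172.6485]), array([336.1135, 236.7358])]
stand [ 0.6255 -0.0962 -0.3436] rms 0.7297723975607495 eyelet [ 0.5973 -0.0861  0.095 ]
knob [324.6897 208.4138] 29 322 327 205 212
q [0.0222] [-0.2655 -0.0917]
foot corners [array([315.441 , 171.3429]), array([336.6604, 235.3602])]
```

```bash
cat >> h.py <<'E'
def cur():
    o=get_obs();return np.array(o['eef_pos']),R.from_quat(np.roll(o['tool_rot'],-1))
def go(p,Rt):   # shift mm, turn deg in tool axes
    p0,R0=cur();return 1000*R0.inv().apply(np.array(p)-p0),(R0.inv()*R.from_matrix(Rt)).as_rotvec(degrees=True)
E
python3 - <<'E'
from h import *
v=[.6212,-.0945,-.3436];np.save('stand.npy',v)
H,o,F=stand(v);T=F@np.diag([-1,1,-1.])
print(o,'\n',F,'\n',cur()[1].as_matrix())
for z in(.12,.01):print(z,*go(o+F@[.001,0,z],T))
# side-view wish: caddy hole
print(get_obs()['gripper_width'])
E
```

```text
[ 0.593  -0.0844  0.115 ] 
 [[ 0.8154  0.3369 -0.4708]
 [-0.2917  0.9415  0.1684]
 [ 0.5     0.      0.866 ]] 
 [[-0.9659  0.2589 -0.0002]
 [ 0.2589  0.9659 -0.0011]
 [-0.0001 -0.0011 -1.    ]]
0.12 [-535.6769 -597.8144   11.9694] [  1.1635 -29.977    4.5917]
0.01 [-590.4875 -602.1979  107.2406] [  1.1635 -29.977    4.5917]
1.0025629145859767
```

Request:
arm_command(commands=[-0.03,-0.04,-0.1,0,0,0,0.6,-0.08,-0.1,-0.13,0,0,0,0.6,-0.12,-0.14,-0.13,0,0,0,0.6,-0.16,-0.18,-0.13,0,0,0,0.6,-0.2,-0.23,-0.13,0,0,0,0.6,-0.24,-0.27,-0.13,0,0,0,0.6,-0.27,-0.31,-0.13,0,0,0,0.6,-0.3,-0.35,-0.13,0,0,0,0.6])

```text
t: 1.0
eef_pos: [0.3304, 0.3312, 0.357]
tool_rot: [0.0, 0.131, 0.991, 0.0]
contact_force: [1.0, 0.3, 0.2]
gripper_width: 0.601
grasp_force: 0.0
```

```bash
python3 - <<'E'
from h import *
v=np.load('stand.npy');H,o,F=stand(v);T=F@np.diag([-1,1,-1.])
print(cur()[0],get_obs()['t'])
for z in(.12,.01):print(z,*go(o+F@[.001,0,z],T))
s=read_camera('side');cv2.imwrite('pics/s1.png',s['img'][...,::-1])
print(proj(s,o))
E
```

```text
[0.3304 0.3312 0.357 ] 1.0
0.12 [-302.2794 -328.6576  137.3893] [  1.2674 -29.9803   4.5593]
0.01 [-357.0885 -333.2157  232.653 ] [  1.2674 -29.9803   4.5593]
[[307.4898 183.6939]]
```

View pics/s1.png

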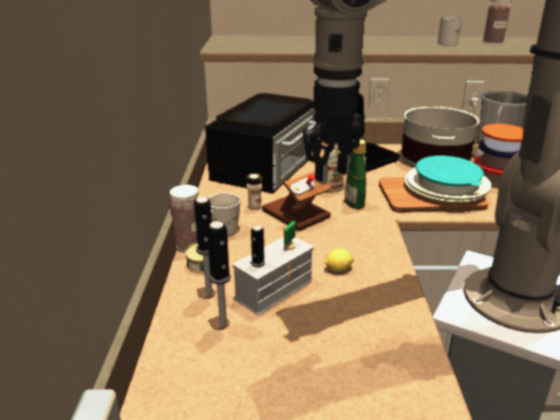

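Side view is now clear: stand at (297,200), red knob at (310,178), steel at (257,245), spatula at (289,235). I'll crop the stand for a joint fit.

```bash
python3 - <<'E'
import cv2
s=cv2.imread('pics/s1.png')
cv2.imwrite('pics/c1.png',cv2.resize(s[165:230,255:335],(800,650),interpolation=cv2.INTER_CUBIC)[:600])
E
```

```text
(no output)
```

View pics/c1.png

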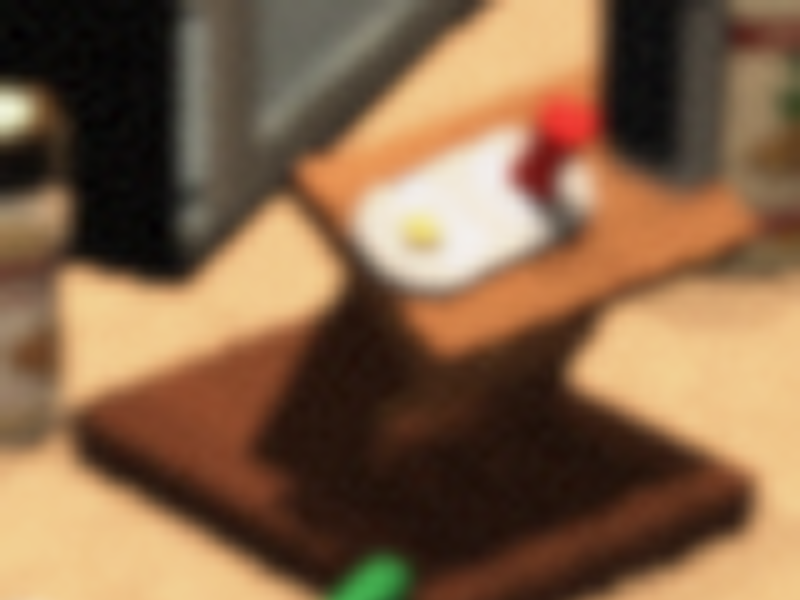

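```bash
python3 - <<'E'
from h import *
c=read_camera('top');sd=read_camera('side')
px=lambda l:np.array([(295+u/400*70,165+v/400*70) for u,v in l])-.4
ps=lambda l:np.array([(255+u/10,165+v/10) for u,v in l])-.45
A=[.035,.062,0];B=[.035,-.062,0];C=[-.035,-.062,0];D=[-.035,.062,0];V=[0,.046,.007]
tp=px([(85,138),(310,215),(255,345),(45,265),(88,213)]);TP=np.array([A,B,C,D,V])
sp=ps([(300,170),(435,355),(755,225),(420,232)]);SP=np.array([A,D,C,V])
for free in(0,1):
    def res(v):
        H,o,F=stand(v);o=o+[0,0,v[3]*free]
        return np.vstack([proj(c,o+TP@F.T)-tp,proj(sd,o+SP@F.T)-sp]).ravel()
    s=least_squares(res,[.62,-.1,-.33,0],loss='soft_l1');H,o,F=stand(s.x);print(s.x,o,'\n',res(s.x).reshape(-1,2))
    if free:o=o+[0,0,s.x[3]]
    def rk(q):return np.hstack([proj(sd,o+F@[.046*np.sin(q[0]),.046-.046*np.cos(q[0]),.033])[0]-ps([(568,108)])[0]])
    f=least_squares(rk,[.1]);print('q',f.x,f.fun)
    print('foot side',proj(sd,[s.x[0],s.x[1],0]+np.array([[.085,.065,.02],[-.085,-.065,.02]])@H.T)-ps([(75,415),(755,480)]))
E
```

```text
[ 0.6208 -0.0938 -0.3345  0.    ] [ 0.5925 -0.084   0.115 ] 
 [[-0.9349  0.2027]
 [ 0.2197  0.9348]
 [ 1.6897 -0.2945]
 [-1.4008 -0.4113]
 [-0.3335  0.4351]
 [-0.5984 -0.8843]
 [ 0.2749 -0.6515]
 [ 0.377  -0.241 ]
 [-0.2709 -0.9761]]
q [0.0715] [-0.2209  0.1967]
foot side [[2.6057 0.0366]
 [5.9395 0.7913]]
[ 0.6218 -0.0951 -0.3327 -0.0029] [ 0.5934 -0.0853  0.115 ] 
 [[-0.5659  0.1751]
 [ 0.5282  0.8075]
 [ 2.0451 -0.4534]
 [-0.9881 -0.4715]
 [ 0.0545  0.3772]
 [-0.6354 -0.1491]
 [ 0.2392  0.0493]
 [ 0.2302  0.4248]
 [-0.3217 -0.2576]]
q [0.1007] [-0.6243  0.5821]
foot side [[ 2.5525 -0.1797]
 [ 5.843   0.5037]]
```

Both views agree on the plate: mouth at about (0.593, -0.084, 0.114), yaw -0.334, cover at about 0.08 rad.

```bash
python3 - <<'E'
from h import *
v=np.array([.6211,-.0942,-.334]);np.save('stand.npy',v);H,o,F=stand(v);T=F@np.diag([-1,1,-1.])
print(o,F)
for z in(.12,.01):print(z,*go(o+F@[.0035,0,z],T))
E
```

```text
[ 0.5928 -0.0844  0.115 ] [[ 0.8182  0.3278 -0.4724]
 [-0.2839  0.9447  0.1639]
 [ 0.5     0.      0.866 ]]
0.12 [-304.9735 -326.7775  136.3662] [  1.043  -29.9754   3.6572]
0.01 [-359.8291 -330.4829  231.6402] [  1.043  -29.9754   3.6572]
```

Request:
arm_command(commands=[-0.035,-0.035,0,0,-4,1,0.6,-0.07,-0.075,0,0,-8,2,0.6,-0.11,-0.115,0,0,-12,2,0.6,-0.145,-0.15,0,0,-17,3,0.6,-0.18,-0.19,0,1,-22,4,0.6,-0.215,-0.23,0.02,1,-26,4,0.6,-0.25,-0.27,0.04,1,-30,4,0.6,-0.28,-0.305,0.07,1,-30,4,0.6])

```text
t: 1.95
eef_pos: [0.5097, -0.01, 0.3007]
tool_rot: [0.257, 0.158, 0.953, -0.041]
contact_force: [1.0, 0.5, 0.1]
gripper_width: 0.598
grasp_force: 0.0
```

```bash
python3 - <<'E'
from h import *
v=np.load('stand.npy');H,o,F=stand(v);T=F@np.diag([-1,1,-1.])
for z in(.12,.045,.01):print(z,*go(o+F@[.0035,0,z],T))
E
```

```text
0.12 [  0.6066 -43.4992  91.989 ] [0.2849 0.1288 0.1786]
0.045 [  0.7757 -43.8719 166.9879] [0.2849 0.1288 0.1786]
0.01 [  0.8546 -44.0458 201.9874] [0.2849 0.1288 0.1786]
```

Next I descend over the knob.

Request:
arm_command(commands=[0.001,-0.025,0.03,0,0,0,0.6,0.001,-0.044,0.07,0,0,0,0.6,0.001,-0.044,0.11,0,0,0,0.6,0.001,-0.044,0.14,0,0,0,0.6,0.001,-0.044,0.155,0,0,0,0.6,0.001,-0.044,0.155,0,0,0,0.6])

```text
t: 2.55
eef_pos: [0.5679, -0.0762, 0.164]
tool_rot: [0.254, 0.159, 0.953, -0.043]
contact_force: [-0.9, 0.2, -0.3]
gripper_width: 0.601
grasp_force: 0.0
```

```bash
python3 - <<'E'
from h import *
c=read_camera('side')['img'];t=read_camera('top')['img']
a=cv2.resize(c[130:220,255:355],(400,360),interpolation=cv2.INTER_CUBIC);b=cv2.resize(t[165:255,280:380],(400,360),interpolation=cv2.INTER_CUBIC)
cv2.imwrite('pics/c2.png',np.hstack([a,b])[...,::-1]);v=np.load('stand.npy');H,o,F=stand(v)
print((cur()[0]-o)@F)
E
```

```text
[ 0.0031 -0.0004  0.0574]
```

View pics/c2.png

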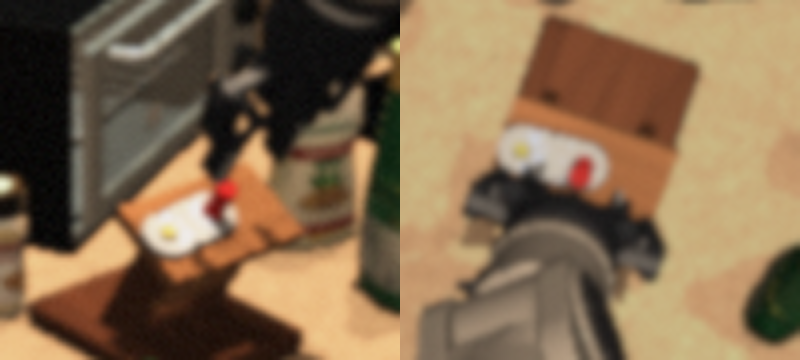

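The fingers straddle the red knob (left crop (225,195), right crop (583,175)). Go down and close lightly.

Request:
arm_command(commands=[0,0,0.025,0,0,0,0.6,0,0,0.045,0,0,0,0.6,0,0,0.045,0,0,0,0.1,0,0,0.045,0,0,0,0.0,0,0,0.045,0,0,0,0.0,0,0,0.045,0,0,0,0.0,0,0,0.045,0,0,0,0.0], force=20)

```text
t: 3.35
eef_pos: [0.5895, -0.0839, 0.1284]
tool_rot: [0.256, 0.16, 0.952, -0.042]
contact_force: [0.5, 0.2, 1.1]
gripper_width: 0.176
grasp_force: 19.8
```

```bash
python3 - <<'E'
from h import *
v=np.load('stand.npy');H,o,F=stand(v)
ob=get_obs();print((cur()[0]-o)@F,ob['contact_force'],ob['grasp_force'],ob['gripper_width']*85)
# arc in tool axes (x=-Fx,y=Fy) from q0=.08
q0=.08
for q in np.linspace(.2,1.45,8):print(round(q,2),-46*(np.sin(q)-np.sin(q0)),46*(np.cos(q0)-np.cos(q)))
E
```

```text
[ 0.0039 -0.0007  0.0132] [0.493  0.1751 1.1146] 19.816955840215087 14.999370022114924
0.2 -5.462713293990872 0.7698159092233794
0.38 -13.32522174742787 3.10997407836092
0.56 -20.647036071553032 6.809489511493337
0.74 -27.19529980459468 11.750706114667183
0.91 -32.76175779883624 17.776477835807444
1.09 -37.169379381856956 24.69516639779948
1.27 -40.27798848236955 32.28673599157648
1.45 -41.988721665147125 40.30975109902163
```

Gripped at 15.0 mm, which matches the knob. Now I follow the arc to about 1.45 rad.

Request:
arm_command(commands=[-0.0055,0.001,0,0,0,0,0,-0.0135,0.003,0,0,0,0,0,-0.0205,0.007,0,0,0,0,0,-0.027,0.0115,0,0,0,0,0,-0.0325,0.018,0,0,0,0,0,-0.037,0.0245,0,0,0,0,0,-0.04,0.0325,0,0,0,0,0,-0.042,0.04,0,0,0,0,0])

```text
t: 4.15
eef_pos: [0.6375, -0.0633, 0.1505]
tool_rot: [0.256, 0.163, 0.952, -0.045]
contact_force: [1.9, -6.7, 2.3]
gripper_width: 0.179
grasp_force: 19.9
```

Request:
arm_command(commands=[0,0.001,0,0,0,0,0,0,0,0,0,0,0,0.25,0,0,0,0,0,0,0.35,0,0,0,0,0,0,0.35,0,0,-0.03,0,0,0,0.35,0,0,-0.07,0,0,0,0.4,0,0.0,-0.11,0,0,0,0.5,0,0,-0.15,0,0,0,0.6])

```text
t: 4.95
eef_pos: [0.5644, -0.0333, 0.2791]
tool_rot: [0.255, 0.16, 0.953, -0.042]
contact_force: [-0.1, 0.2, 0.6]
gripper_width: 0.6
grasp_force: 0.0
```

```bash
python3 - <<'E'
from h import *
v=np.load('stand.npy');H,o,F=stand(v);print((cur()[0]-o)@F,cur()[0])
# grasp pose for steel, tool down; closing along caddy y (yaw -13.7deg)
y=np.radians(-13.7);Y=np.array([-np.sin(y),np.cos(y),0]);X=np.array([-np.cos(y),-np.sin(y),0]);T=np.c_[X,Y,[0,0,-1]]
for z in(.35,.141):print(z,*go([.511,.3018,z],T))
E
```

```text
[0.0444 0.039  0.1639] [ 0.5644 -0.0333  0.2791]
0.35 [ 103.1869  299.4483 -140.8075] [-1.3248 29.9226 -5.2185]
0.141 [207.5009 299.2022  40.2989] [-1.3248 29.9226 -5.2185]
```

Request:
arm_command(commands=[0.01,0.03,-0.03,0,4,0,0.6,0.02,0.07,-0.06,0,8,-1,0.6,0.03,0.11,-0.09,0,12,-2,0.6,0.045,0.15,-0.11,0,16,-3,0.6,0.06,0.19,-0.13,-1,20,-4,0.6,0.075,0.23,-0.14,-1,24,-4,0.6,0.09,0.265,-0.14,-1,28,-5,0.6,0.103,0.2995,-0.141,-1.3,30,-5.2,0.6])

```text
t: 5.75
eef_pos: [0.5126, 0.3029, 0.3489]
tool_rot: [-0.001, 0.12, 0.993, 0.0]
contact_force: [0.8, -0.4, 0.5]
gripper_width: 0.604
grasp_force: 0.0
```

```bash
python3 - <<'E'
from h import *
v=np.load('stand.npy');H,o,F=stand(v);print(cur()[0])
s=read_camera('side');t=read_camera('top');np.savez('v3.npz',s=s['img'],t=t['img'])
print(proj(s,o),proj(t,o))
a=cv2.resize(s['img'][155:230,260:335],(400,400),interpolation=cv2.INTER_CUBIC);b=cv2.resize(t['img'][165:240,290:365],(400,400),interpolation=cv2.INTER_CUBIC)
c=cv2.resize(s['img'][200:300,160:300],(280,200));d=cv2.resize(t['img'][190:290,140:280],(280,200));z=np.zeros((200,240,3),np.uint8)
cv2.imwrite('pics/c3.png',np.vstack([np.hstack([a,b]),np.hstack([c,d,z])])[...,::-1])
E
```

```text
[0.5126 0.3029 0.3489]
[[307.5462 183.7125]] [[324.9468 206.8149]]
```

View pics/c3.png

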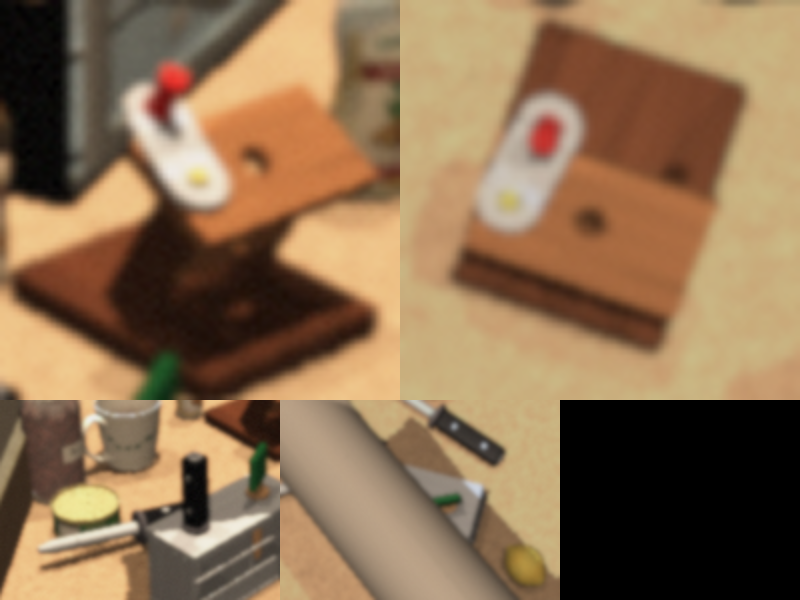

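A tall look-alike seems to be lying down now, so I need the full view. The cover is open and the hole is visible at crop (255,160) side and (590,220) top.

```bash
python3 - <<'E'
import numpy as np,cv2
d=np.load('v3.npz');a=d['s'][150:360,120:360];b=d['t'][120:300,100:300]
cv2.imwrite('pics/c4.png',np.vstack([cv2.resize(a,(342,300)),np.zeros((1,342,3),np.uint8),cv2.resize(b,(342,299))])[...,::-1] if 0 else np.hstack([cv2.resize(a,(400,350)),cv2.resize(b,(389,350))])[...,::-1])
E
```

```text
(no output)
```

View pics/c4.png

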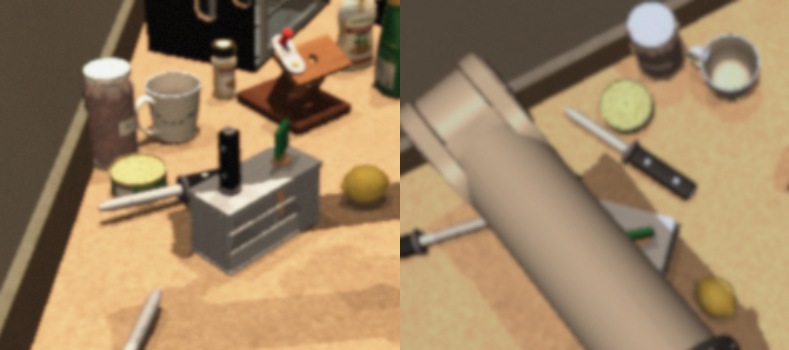

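Both tall look-alikes have toppled onto the worktop; they are not part of the job and nothing else seems displaced. Next I triangulate the hole mouth and refine the steel position.

```bash
python3 - <<'E'
from h import *
d=np.load('v3.npz');s=read_camera('side');t=read_camera('top');v=np.load('stand.npy');H,o,F=stand(v)
obs=[]
for c,k,b in((s,'s',(301,178,315,191)),(t,'t',(318,199,333,213))):
    g=cv2.cvtColor(d[k],cv2.COLOR_RGB2GRAY)[b[1]:b[3],b[0]:b[2]].astype(int)
    print(g[2:-2]);hue=None
    bg=np.median(g);w=np.clip(bg-15-g,0,None).astype(float);w[g<bg-60]=np.maximum(w[g<bg-60],45)
    yy,xx=np.mgrid[b[1]:b[3],b[0]:b[2]]
    n,l,st,ce=cv2.connectedComponentsWithStats((w>0).astype(np.uint8));p0=proj(c,o)[0]
    i=min(range(1,n),key=lambda i:np.hypot(*(ce[i]+[b[0],b[1]]-p0))if st[i,4]>4 else 99)
    m=l==i;p=np.array([xx[m].mean(),yy[m].mean()]);print(k,p,m.sum(),p0,st[i]);obs.append((c,p))
f=least_squares(lambda P:np.hstack([proj(c,P)[0]-p for c,p in obs]),o);print('tri',f.x,f.fun,'in frame',(f.x-o)@F)
# expected mouth ellipse size
for c in(s,t):
    e=proj(c,o+np.array([[.009*np.cos(a),.009*np.sin(a),0] for a in np.linspace(0,6.28,40)])@F.T);print(e.min(0),e.max(0))
# steel handle in side view
b=d['s'][215:285,240:275];g=cv2.cvtColor(b,cv2.COLOR_RGB2GRAY)
n,l,st,ce=cv2.connectedComponentsWithStats((g<45).astype(np.uint8));i=1+st[1:,4].argmax();print('handle',st[i]+[240,215,0,0,0],ce[i]+[240,215])
for r in range(st[i,1],st[i,1]+st[i,3],4):
    x=np.nonzero(l[r]==i)[0];print(r+215,x.min()+240,x.max()+240,end='; ')
for h in(.106,.145,.191):print(h,proj(s,[.511,.302,h]))
E
```

```text
[[143 142 141 140 141 138 142 141 143 144 142 143 141 140]
 [143 140 142 139 137 134 132 134 137 142 143 142 142 142]
 [145 141 143 136 123 107 106 113 122 135 140 141 142 144]
 [150 145 139 131 107  84  75  84 103 122 134 140 143 143]
 [164 145 139 128 107  89  77  71  85 110 130 139 142 144]
 [183 154 140 135 129 128 118  92  83 104 128 139 144 143]
 [201 170 150 140 143 151 149 120  98 110 131 138 142 141]
 [215 188 159 144 146 154 150 135 116 123 135 139 140 138]
 [221 199 168 148 144 146 143 138 130 134 138 140 139 141]]
s [307.8846 184.    ] 26 [307.5462 183.7125] [ 4  4  6  6 26]
[[142 125 120 119 119 118 118 119 118 118 119 119 120 121 122]
 [130 121 119 119 119 118 117 115 116 116 119 119 119 120 120]
 [122 116 117 117 115 112 107 105 106 109 116 119 119 119 119]
 [119 116 117 115 110  98  87  82  83  95 108 118 120 119 119]
 [120 118 118 113 100  85  71  62  64  76  99 115 120 121 120]
 [119 120 118 114 100  82  69  62  57  67  92 109 118 122 121]
 [120 120 119 115 105  90  79  73  65  71  90 108 118 120 120]
 [119 120 120 120 112 101  90  85  83  86  98 110 117 120 120]
 [118 118 119 119 117 112 105 102 101 104 112 116 118 120 120]
 [119 119 117 118 119 118 116 114 114 116 118 120 121 120 121]]
t [325.2121 206.2121] 33 [324.9468 206.8149] [ 4  5  7  6 33]
tri [ 0.5937 -0.0857  0.1136] [-0.4096 -0.0838  0.1615  0.4004] in frame [ 0.0004 -0.001  -0.0019]
[304.5767 181.2276] [310.5119 186.2121]
[321.8673 203.8541] [328.0302 209.7637]
handle [246 230  18  34 365] [257.1425 246.9123]
230 252 262; 234 252 262; 238 255 262; 242 252 262; 246 252 262; 250 252 263; 254 246 263; 258 252 263; 262 253 261; 0.106 [[257.8829 259.5912]]
0.145 [[257.5116 244.5043]]
0.191 [[257.058  226.0722]]
```

Hole triangulated at (0.593, -0.085, 0.114), within 2 mm of the fit, and the handle matches too. Now I descend and grasp the steel.

Request:
arm_command(commands=[0.001,-0.001,0.04,0,0,0,0.6,0.001,-0.001,0.09,0,0,0,0.6,0.001,-0.001,0.14,0,0,0,0.6,0.001,-0.001,0.18,0,0,0,0.6,0.001,-0.001,0.213,0,0,0,0.6,0.001,-0.001,0.213,0,0,0,0.5,0.001,-0.001,0.213,0,0,0,0.3,0.001,-0.001,0.213,0,0,0,0.1], force=60)

```text
t: 6.75
eef_pos: [0.5127, 0.301, 0.1387]
tool_rot: [0.001, 0.12, 0.993, 0.001]
contact_force: [-0.6, 0.3, -2.1]
gripper_width: 0.271
grasp_force: 59.8
```

Request:
arm_command(commands=[0,0,0,0,0,0,0,0,0,0,0,0,0,0,0,0,0,0,0,0,0,0,0,0,0,0,0,0])

```text
t: 7.15
eef_pos: [0.5124, 0.3008, 0.138]
tool_rot: [0.001, 0.12, 0.993, 0.0]
contact_force: [-0.3, -1.2, 6.5]
gripper_width: 0.275
grasp_force: 61.1
```

Request:
arm_command(commands=[0,0,-0.02,0,0,0,0,0,0,-0.05,0,0,0,0,0,0,-0.09,0,0,0,0,0,0,-0.13,0,0,0,0,0,0,-0.17,0,0,0,0,0,0,-0.19,0,0,0,0,0,0,-0.19,0,0,0,0])

```text
t: 7.85
eef_pos: [0.5126, 0.3014, 0.3299]
tool_rot: [0.002, 0.12, 0.993, 0.002]
contact_force: [0.1, 0.3, -2.2]
gripper_width: 0.272
grasp_force: 60.3
```

```bash
python3 - <<'E'
from h import *
v=np.load('stand.npy');H,o,F=stand(v);o=np.array([.5932,-.0852,.1145]);np.save('o.npy',o);T=F@np.diag([-1,1,-1.])
print(cur()[0],get_obs()['contact_force'],get_obs()['gripper_width'])
print(*go(o+F@[0,0,.178],T))
s=read_camera('side');t=read_camera('top');np.savez('v4.npz',s=s['img'],t=t['img'])
p,Rm=cur()
for z in (-.053,.038,.128):print(proj(s,p+Rm.apply([0,0,z])))
cv2.imwrite('pics/c5.png',cv2.resize(s['img'][120:320,150:370],(660,600))[...,::-1])
E
```

```text
[0.5126 0.3014 0.3299] [ 0.1398  0.2911 -2.1628] 0.2721390447681078
[ -81.5336 -348.2484   60.1203] [  1.6501 -29.7394   5.1614]
[[255.5014 142.6951]]
[[256.5767 184.706 ]]
[[257.5589 223.0793]]
```

View pics/c5.png

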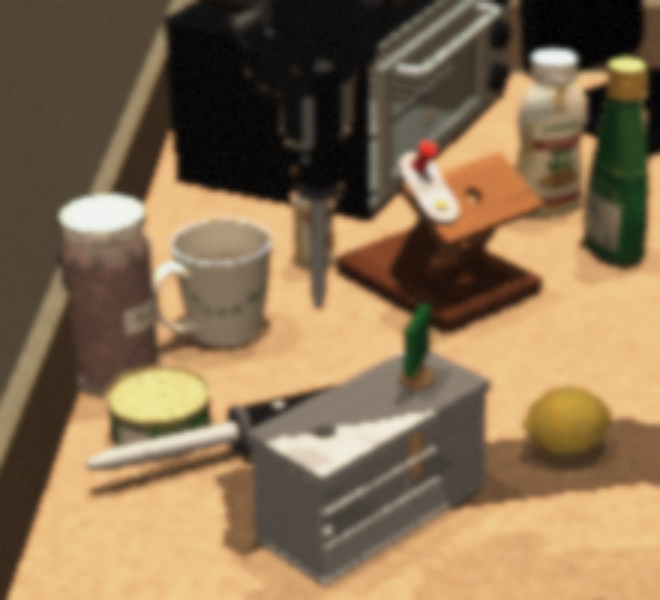

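The steel hangs straight in the grip: tip at full-image (256,222), predicted (257.5,223). The caddy and spatula are untouched. Transport it to above the eyelet.

Request:
arm_command(commands=[-0.01,-0.035,-0.01,0,-3,1,0,-0.02,-0.075,-0.01,0,-6,1,0,-0.03,-0.115,-0.01,0,-10,2,0,-0.04,-0.155,-0.01,1,-14,3,0,-0.05,-0.195,-0.01,1,-18,3,0,-0.06,-0.235,0,1,-22,4,0,-0.07,-0.275,0.01,1,-26,5,0,-0.08,-0.31,0.03,1.6,-29.7,5.2,0])

```text
t: 8.75
eef_pos: [0.5139, -0.0221, 0.2948]
tool_rot: [0.253, 0.161, 0.953, -0.045]
contact_force: [0.1, -0.4, -2.3]
gripper_width: 0.273
grasp_force: 60.1
```

Request:
arm_command(commands=[-0.01,-0.015,0.015,0,0,0,0,-0.016,-0.031,0.026,0,0,0,0,-0.016,-0.031,0.026,0,0,0,0,-0.016,-0.031,0.026,0,0,0,0])

```text
t: 9.15
eef_pos: [0.5291, -0.058, 0.2797]
tool_rot: [0.251, 0.161, 0.954, -0.045]
contact_force: [1.1, 0.1, -2.1]
gripper_width: 0.275
grasp_force: 60.1
```

```bash
python3 - <<'E'
from h import *
v=np.load('stand.npy');H,_,F=stand(v);o=np.load('o.npy');T=F@np.diag([-1,1,-1.])
print(cur()[0],(cur()[0]-o)@F,get_obs()['contact_force'],go(o+F@[0,0,.178],T))
s=read_camera('side');t=read_camera('top');np.savez('v5.npz',s=s['img'],t=t['img'])
p,Rm=cur()
for n,c in(('s',s),('t',t)):print(n,[proj(c,p+Rm.apply([0,0,z]))[0] for z in(.038,.128)],proj(c,o))
a=cv2.resize(s['img'][145:205,270:330],(400,400),interpolation=cv2.INTER_CUBIC);b=cv2.resize(t['img'][175:235,295:355],(400,400),interpolation=cv2.INTER_CUBIC)
cv2.imwrite('pics/c6.png',np.hstack([a,b])[...,::-1])
E
```

```text
[ 0.5291 -0.058   0.2797] [0.0225 0.0047 0.1778] [ 1.0837  0.0865 -2.1489] (array([22.4714, -4.6522,  0.0452]), array([-0.2907, -0.4822,  0.0986]))
s [array([320.0681, 144.6801]), array([307.9442, 166.8535])] [[307.5424 183.731 ]]
t [array([321.5943, 212.9577]), array([324.4757, 203.8315])] [[325.2162 206.7063]]
```

View pics/c6.png

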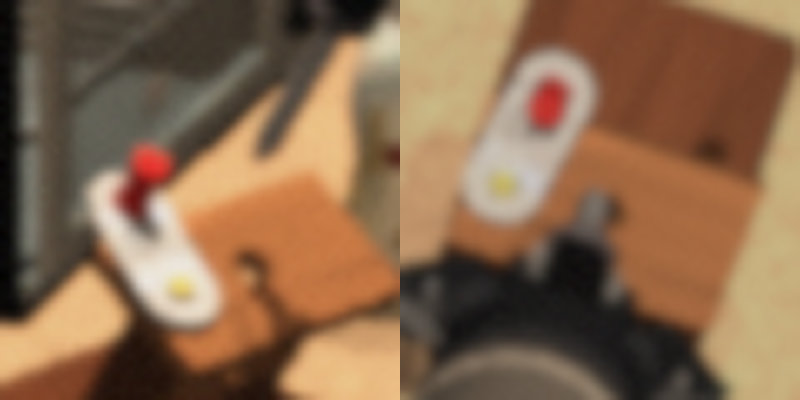

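I overshot by 22 mm along the slope, so I correct that and triangulate the tip from the crop pixels, side (308.9,167.8) and top (324.3,203.3).

```bash
python3 - <<'E'
from h import *
v=np.load('stand.npy');H,_,F=stand(v);o=np.load('o.npy')
s=read_camera('side');t=read_camera('top');p,Rm=cur();tip=p+Rm.apply([0,0,.128])
f=least_squares(lambda P:np.hstack([proj(s,P)[0]-[308.9,167.8],proj(t,P)[0]-[324.3,203.3]]),tip)
print((f.x-tip)@F,f.fun,(tip-o)@F)
# shaft edges in side image
g=cv2.cvtColor(np.load('v5.npz')['s'],cv2.COLOR_RGB2GRAY)
for r in range(150,170,2):print(r,g[r,300:326])
E
```

```text
[-0.002  -0.0009 -0.0026] [-0.8167 -0.1693  0.3197  0.7854] [0.0234 0.0059 0.0511]
150 [ 56  53  54  54  53  53  53  55  63  70  68  63  56  46  42  46  57  65
  62  60  69  86  96 102 112 141]
152 [ 55  54  53  55  59  64  76  84  88  85  72  64  63  63  65  71  73  72
  74  93 133 165 180 179 181 188]
154 [ 56  55  58  63  78  95 104 103  92  80  67  61  63  69  73  73  74  78
 101 138 170 187 184 176 170 168]
156 [ 69  72  86  97 110 108  94  79  69  65  61  57  64  76  78  76  82 106
 148 177 191 188 173 153 143 138]
158 [103 111 118 114  98  82  68  61  60  67  88 105 102  87  78  85 114 156
 183 191 192 185 159 132 116 115]
160 [124 114  98  78  68  63  60  69 100 132 141 120  94  78  87 122 162 186
 194 194 193 179 152 120 109 109]
162 [ 91  77  68  58  55  68 103 144 165 156 123  92  78  91 132 171 193 198
 199 198 197 184 154 118  99  98]
164 [ 64  58  56  66 102 144 174 181 160 122  89  77  96 137 176 194 199 199
 198 199 198 191 164 123  96  89]
166 [ 56  69 105 147 173 188 187 171 135  94  81  99 139 174 192 195 197 197
 198 198 198 191 173 132  98  86]
168 [134 160 179 189 194 194 189 169 141 126 139 164 182 192 194 195 197 196
 198 197 198 193 174 138  96  83]
```

Request:
arm_command(commands=[0.0225,-0.0045,0,0,-0.5,0,0,0.0225,-0.0045,0,-0.3,-0.5,0,0,0.0225,-0.0045,0,-0.3,-0.5,0,0])

```text
t: 9.65
eef_pos: [0.5103, -0.0552, 0.2708]
tool_rot: [0.257, 0.159, 0.952, -0.043]
contact_force: [0.1, -0.4, -1.7]
gripper_width: 0.269
grasp_force: 60.1
```

Request:
arm_command(commands=[-0.001,0.0005,0.02,0,0,0,0,-0.001,0.0005,0.04,0,0,0,0,-0.001,0.0005,0.05,0,0,0,0,-0.001,0.0005,0.06,0,0,0,0,-0.001,0.0005,0.07,0,0,0,0,-0.001,0.0005,0.07,0,0,0,0])

```text
t: 10.25
eef_pos: [0.5441, -0.0676, 0.2092]
tool_rot: [0.256, 0.16, 0.952, -0.044]
contact_force: [-1.3, -1.4, -5.0]
gripper_width: 0.275
grasp_force: 60.1
```

```bash
cat > st.py <<'E'
from h import *
v=np.load('stand.npy');H,_,F=stand(v);o=np.load('o.npy');T=F@np.diag([-1,1,-1.]);ob=get_obs();p,Rm=cur()
f=np.array(ob['contact_force'])
print(ob['t'],'tcp',(p-o)@F*1e3,'tip',(p+Rm.apply([0,0,.128])-o)@F*1e3,'f',f@F,'m',np.array(ob['torque'])@F,'rot err',(Rm.inv()*R.from_matrix(T)).as_rotvec(degrees=True))
E
python3 st.py
```

```text
10.25 tcp [  2.1915   0.558  108.1258] tip [  2.3121   0.4893 -19.8741] f [-3.2184 -1.718  -3.9551] m [-0.6362  1.6004 -0.0179] rot err [-0.0308  0.054   0.1031]
```

The tip is in the upper eyelet with small forces (about 3 N toward -x). I ease it over and continue.

Request:
arm_command(commands=[0.001,-0.0005,0.008,0,0,0,0,0.001,-0.0005,0.016,0,0,0,0,0.001,-0.0005,0.024,0,0,0,0,0.001,-0.0005,0.03,0,0,0,0,0.001,-0.0005,0.03,0,0,0,0])

```text
t: 10.75
eef_pos: [0.5583, -0.0722, 0.1835]
tool_rot: [0.257, 0.159, 0.952, -0.043]
contact_force: [-1.8, -1.3, -4.7]
gripper_width: 0.277
grasp_force: 60.2
```

```bash
python3 st.py
```

```text
10.75 tcp [ 2.2853  0.8094 78.3637] tip [  2.6864   0.968  -49.6356] f [-3.4539 -1.8391 -3.3959] m [-0.5967  1.2908  0.0196] rot err [0.0709 0.1796 0.108 ]
```

Request:
arm_command(commands=[0.0015,-0.001,0,0,0,0,0,0.0015,-0.001,0.006,0,0,0,0,0.0015,-0.001,0.012,0,0,0,0,0.0015,-0.001,0.017,0,0,0,0,0.0015,-0.001,0.017,0,0,0,0])

```text
t: 11.25
eef_pos: [0.5651, -0.0751, 0.1684]
tool_rot: [0.257, 0.159, 0.952, -0.043]
contact_force: [0.6, 0.1, -1.8]
gripper_width: 0.272
grasp_force: 60.2
```

```bash
python3 st.py
```

```text
11.25 tcp [ 1.0457  0.3299 61.5935] tip [  1.5177   0.5953 -66.4053] f [-0.418  0.331 -1.79 ] m [-0.0615  0.8373 -0.0285] rot err [0.1186 0.2114 0.1257]
```

The tip is past the lower eyelet at -66 mm with no contact force. I go on to just short of the seat.

Request:
arm_command(commands=[0,0,0.006,0,0,0,0,0,0,0.012,0,0,0,0,0,0,0.018,0,0,0,0,0,0,0.021,0,0,0,0,0,0,0.021,0,0,0,0])

```text
t: 11.75
eef_pos: [0.5746, -0.0788, 0.1501]
tool_rot: [0.257, 0.159, 0.952, -0.043]
contact_force: [-0.7, 0.0, -1.7]
gripper_width: 0.274
grasp_force: 60.2
```

```bash
python3 st.py
```

```text
11.75 tcp [ 0.7589 -0.0203 40.6452] tip [  1.1612   0.1489 -87.354 ] f [-1.4841 -0.197  -1.1447] m [-0.0279  0.7638  0.0003] rot err [0.0755 0.1801 0.1217]
```

Request:
arm_command(commands=[0,0,0.001,0,0,0,0,0,0,0.002,0,0,0,0,0,0,0.003,0,0,0,0,0,0,0.003,0,0,0,0])

```text
t: 12.15
eef_pos: [0.5761, -0.079, 0.1489]
tool_rot: [0.258, 0.159, 0.952, -0.043]
contact_force: [-6.9, 2.0, 7.8]
gripper_width: 0.275
grasp_force: 62.1
```

```bash
python3 st.py
```

```text
12.15 tcp [ 1.427   0.2816 38.9513] tip [  2.0757   0.5543 -89.0467] f [-2.2943 -0.3891 10.3042] m [-0.0698  1.3092  0.0032] rot err [0.1218 0.2905 0.1029]
```

Contact of 10 N along +z: the collar is seated. Release and withdraw straight back.

Request:
arm_command(commands=[0,0,0,0,0,0,0.35,0,0,0,0,0,0,0.5,0,0,0,0,0,0,0.5,0,0,-0.01,0,0,0,0.5,0,0,-0.04,0,0,0,0.5,0,0,-0.08,0,0,0,0.5,0,0,-0.12,0,0,0,0.5,0,0,-0.15,0,0,0,0.5])

```text
t: 12.95
eef_pos: [0.504, -0.0544, 0.2798]
tool_rot: [0.258, 0.159, 0.952, -0.042]
contact_force: [0.3, -0.4, -0.2]
gripper_width: 0.498
grasp_force: 0.0
```

Request:
arm_command(commands=[0,0.03,-0.02,0,0,0,0.5,0.02,0.07,-0.03,0,0,0,0.5,0.04,0.1,-0.05,0,0,0,0.5,0.06,0.13,-0.05,0,0,0,0.5,0.06,0.13,-0.05,0,0,0,0.5])

```text
t: 13.45
eef_pos: [0.4735, 0.0981, 0.2907]
tool_rot: [0.258, 0.156, 0.953, -0.041]
contact_force: [0.5, -0.9, -0.2]
gripper_width: 0.502
grasp_force: 0.0
```

```bash
python3 - <<'E'
from h import *
s=read_camera('side');t=read_camera('top');v=np.load('stand.npy');H,_,F=stand(v);o=np.load('o.npy')
for n,c in(('s',s),('t',t)):print(n,proj(c,o+F@[0,0,.003]),proj(c,o+F@[0,0,.091]),proj(c,o+F@[0,0,-.09]))
a=cv2.resize(s['img'][130:220,260:350],(400,400),interpolation=cv2.INTER_CUBIC);b=cv2.resize(t['img'][165:255,280:370],(400,400),interpolation=cv2.INTER_CUBIC)
cv2.imwrite('pics/c7.png',np.hstack([a,b])[...,::-1]);print(get_obs()['contact_force'])
E
```

```text
s [[307.9257 183.0698]] [[319.7048 162.7492]] [[296.5556 202.6849]]
t [[325.1319 206.994 ]] [[322.502  215.9697]] [[327.6005 198.5686]]
[-0.153  -0.9975 -0.8843]
```

View pics/c7.png

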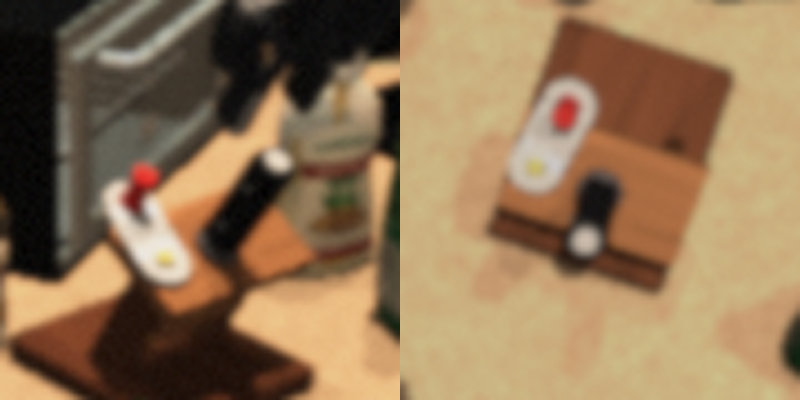

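Steel stands in the eyelets with the cover open: handle top at side (322,166) and top (321.5,219). I check its tilt numerically.

```bash
python3 - <<'E'
from h import *
s=read_camera('side');t=read_camera('top');v=np.load('stand.npy');H,_,F=stand(v);o=np.load('o.npy')
def tri(a,b):
    f=least_squares(lambda P:np.hstack([proj(s,P)[0]-a,proj(t,P)[0]-b]),o);print((f.x-o)@F*1e3,f.fun)
def cen(c,b):
    g=c['img'][b[1]:b[3],b[0]:b[2]];h=cv2.cvtColor(g,cv2.COLOR_RGB2HSV);m=((h[...,1]<70)&(h[...,2]>130)).astype(np.uint8)
    n,l,st,ce=cv2.connectedComponentsWithStats(m);i=1+st[1:,4].argmax();print(st[i]);return ce[i]+[b[0],b[1]]
a=cen(s,(315,160,327,172));b=cen(t,(316,213,327,225));print(a,b);tri(a,b)
# visible collar bottom/handle axis: low handle centre
tri(np.array([260+215/4.444,130+243/4.444])-.4,np.array([280+200/4.444,165+188/4.444])-.4)
E
```

```text
[ 4  3  7  6 27]
[ 3  3  6  6 28]
[322.1852 165.5556] [321.3214 218.6786]
[-9.6867 -0.258  90.3198] [-0.4029 -0.0783  0.1523  0.391 ]
[-1.7805  0.9154  0.2647] [-0.2772 -0.0567  0.1094  0.2714]
```

The steel leans within the eyelets' play: measured 0.08 to 0.09 rad by eye, but the holes allow at most about 0.066. The collar is 2 mm off the mouth and seated, and the arm is clear, so I hand in.

```bash
python3 -c "
from station import *
print(hand_in())"
```

```text
the job is handed in; nothing more can be done
None
```

I handed the job in with the steel in the stand through both eyelets, its collar on the upper plate and the cover open; no verdict came back. Its lean (about 0.07–0.09 rad) is close to the 0.1 limit, and the two tall look-alike steels fell over during the run, cause not established.

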